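# Seat a copper terminal post in the V-groove length gauge

## Robot

A 6-joint arm with a two-finger parallel gripper is mounted at the origin on the work surface. World frame = base frame: x ahead of the robot, y to its left, z up, the work surface at z = 0. Lengths are in mm, angles in rad, forces in N, time in s.
With the tool pointing down it reaches from about 275 to 750 mm from the base axis. Payload 10.2 kg.
Tool frame: the origin (TCP) lies at the very end of the fingers, on their centre line; the grasp point (between the pads) lies behind it (ctrl.grasp_offset is the z of the grasp point in the tool frame, in mm); z points along the fingers, y is the direction in which the jaws open and shut (so a half turn about z gives the same grasp; the last joint's range is limited). The gripper opens to 85 mm and grips with 20 to 120 N. Pads are 22 mm wide; open, the fingers measure 114 mm over their backs; the gripper's body (76 mm by 85 mm) begins 54 mm behind the grasp point. The pads swing forward as they close: fully open they stand 13 mm farther back than shut.
Start: joints at [0.961, 0.313, 1.498, -0, 1.331, -0.223], TCP at [198.057, 486.215, 231.294] pointing down, gripper open.
Joint ranges: [-2.94, 2.94], [-0.97, 2.17], [0.19, 2.56], [-1.23, 4.37], [0.02, 3.11], [-2.88, 2.88]. Speed limits (rad/s): [2.39, 2.39, 3.01, 3.14, 3.14, 3.14].

## Interface

Orientations are given as a unit quaternion [w, x, y, z].
In Python, from rig import ctrl, capture, job gives the robot as it stands. The module is installed in compiled form; this text tells all that it offers.
- The arm moves only by the tool move_arm, never from a script. Its argument "series" is a list of rows, each a list of 7 numbers: the turn, a rotation vector about the tool's x, y, z in rad, then the shift along the tool's x, y, z in cm, then the opening, from 0 (shut) to 1 (fully open). A call has 1 to 5 rows; each row is the pose to reach, as a shift and turn from the pose measured when the call began, along the tool's axes at that moment; what a row does not reach only later rows make up. A row lasts 1/12 s, in which the tool goes at most 41.7 mm and 7.16 degrees, less where a joint would pass 70% of its speed; a pose out of reach is approached as far as the arm can. A call with a gripper value outside its range is refused whole. The fingers move at their own pace and stop on an object; "grip_force" is the grip in N (left out, the last holds). Time passes only in rows, so rows that repeat a pose let the fingers close. It gives the time, the measured TCP pose, the force and the opening at its end, in the units of the state.
- ctrl.sense(): the state, without advancing time (a new reading comes with each control period).
- capture(name): name is "side" or "top"; returns a dict with "frame" (400x640x3 uint8, red, green, blue), "mtx" (3x3 intrinsics, pixels), "R" (3x3) and "t" (3): a world point X has camera coordinates R X + t. Camera axes: x right, y down, z forward; pixel columns grow to the right and rows downward; lengths in mm; the calibration is good to about 2 mm. A picture is of the moment at which its call begins. There is no depth.
- job.finish_job(): hands the job in, once; it reports no verdict.
The state is a dict: "time_s": time; "joints": joint angles; "dq": joint speeds; "tau": joint torques, N m; "eef_pos": TCP position; "ee_rot": TCP orientation; "force": force on the tool from outside, world axes, zero at the start; "wrist_torque": the same for the moment, N m; "grip_width": opening from 0.0 (shut) to 1.0 (fully open).
Only numpy, scipy, OpenCV 4.12 (cv2) and the standard library are available. Lean on these libraries where they do the work, as an engineer would, in place of code of your own. Each camera call takes 0.05 s, during which the arm holds its last target.

## Task

Take the copper terminal post from the white rack, put it in the open end of the length gauge's V-groove and let go of it short of the dark bridge. Then push it gently along the groove, under the bridge, until it meets the red stop (feel for it: its setting differs each time), press it home there with a light steady push of about 8 newtons for half a second (over 20 newtons on the stop spoils the gauge), and withdraw, leaving the post lying against the stop. Leave the aluminium posts, the battery cell and the bottle as they are.

Things in the scene. Friction and masses are not known exactly. Their poses are not given: they have to be found in the camera images.
- post (a point): Copper terminal post: plain solid cylinder, 20 mm in diameter, 80 mm long, about 0.2 kg, both ends flat and alike. This point is its centre; x is along its axis (either end may lead). It starts lying level in one of the rack's three cradles, its centre 40 mm above the bench.
- rack: White plastic rack, fixed: plate 100 x 200 x 10 mm. Origin under its middle; posts lie along its x. Three cradles 70 mm apart along its y, each a trough 24 mm wide and 4.5 mm deep in a block 50 mm long, 32 mm wide, rim 34.5 mm above the bench, under the middle of its post. Which cradle holds the copper post varies.
- gauge: Length gauge, fixed: aluminium block 50 mm wide on a blue plate. Origin on the bench under the groove's middle line; x along the V-groove towards the stop, z up. Groove (120 deg V, 16 mm wide, 4.6 mm deep) from x = -100 mm (open end) to the end block at x = 87; block top 39.6 mm above the bench. A post lying in it has its centre at y = 0, 46.5 mm up; friction resists sliding by 1 to 4 N.
- load_point (a point): Where the centre of the post best lies when it is put in the groove: gauge x = -50 mm, 46.5 mm above the bench (anywhere from x = -75 to -20 mm will do). Axes as the gauge's.
- bridge (a point): Middle of the dark steel bridge's underside, gauge x = 40 mm, 61 mm above the bench, 4.5 mm over a lying post. The bridge is 20 mm long along the groove, its legs stand 16 to 26 mm either side, its top is 68 mm above the bench.
- stop_block (a point): Middle of the aluminium end block's front face, gauge x = 87 mm, 46.5 mm above the bench (axes as the gauge's). The red stop, a hard rod 16 mm in diameter on the groove's line, sticks out of it towards the post by 3 to 31 mm: its setting differs each time and is not measured, so feel for it. It does not yield under a proper seating push, 3 to 20 N.
- alu_post_a: An aluminium post of the same size in the rack (bystander). Origin at its centre, x along its axis.
- alu_post_b: The other aluminium post in the rack (bystander), as above.
- cell: A prismatic battery cell standing upright, bystander: aluminium box 35 x 90 x 130 mm with a blue band. Origin under its middle.
- bottle: A closed metal bottle standing upright, bystander: 60 mm in diameter, 130 mm high. Origin under its middle.
Things that resemble listed ones, but are neither listed nor needed, are in the scene too. Of the things shaped like the part that bears post, the copper one is meant.

How it is judged:
By the outcome, as a careful person would: the job done as asked, in the order asked, and still so for the second after the job is handed in, with the robot touching nothing.
It also fails if it takes over 62 s, if anything falls off the work surface, if the arm or the gripper's body presses on something with over 40 N, if the wrist force passes 120 N, or if a joint passes its speed limit or range.

## Working session

There is one attempt and no reset: what is moved stays moved. The work goes in short steps, Python scripts to look and compute and a tool call to move; the robot and the scene stay as the last step left them, time stands still between calls to the robot, and variables do not carry over. Pictures are saved under pics/ and viewed, and the job is handed in when it is done.

Besides the shell and the picture viewer there is one more tool, called after "Request:" as name([rows], argument=value, ...), one row to a line, values as JSON. move_arm: Moves the arm, as the interface text tells. Its arguments: {"type":"object","properties":{"series":{"type":"array","items":{"type":"array","items":{"type":"number"}}},"grip_force":{"type":"number"}},"required":["series"]}

```bash
mkdir -p pics; python3 - <<'E'
from rig import ctrl,capture,job
import cv2,numpy as np,pickle
for n in("side","top"):
    c=capture(n); cv2.imwrite(f"pics/{n}0.png",c["frame"][:,:,::-1]); pickle.dump(c,open(n+"0.pkl","wb"))
    print(n,c["mtx"].tolist(),c["R"].tolist(),c["t"].tolist(), "cam at",-c["R"].T@c["t"])
s=ctrl.sense();print(s,ctrl.grasp_offset)
E
```

```text
side [[419.3732330119808, 0.0, 322.47022157619307], [0.0, 419.3732330119808, 197.27353332338697], [0.0, 0.0, 1.0]] [[-0.9677442839259656, -0.2511333591623606, 0.020075777555260285], [-0.15873937602347965, 0.5459402521476333, -0.822648802092761], [0.1956343820198685, -0.7993004923061209, -0.5681953111130862]] [575.0748337646944, 141.08414771508689, 1014.8564835730448] cam at [380.38017178 878.57224654 681.15432609]
top [[449.63358546542156, 0.0, 320.80780867465], [0.0, 449.63358546542156, 202.49352208575516], [0.0, 0.0, 1.0]] [[-0.017784105920281835, -0.9996055249180914, -0.021737528144717855], [-0.9945777501931388, 0.01991430620273162, -0.10207114787841663], [0.10246377114556127, 0.019804417731659016, -0.9945395721845055]] [38.500400829739995, 605.7420643696873, 1040.391838375783] cam at [ 496.53980356    5.81792586 1097.37654522]
{'time_s': 0.1, 'joints': array([ 9.60585151e-01,  3.13432652e-01,  1.49833104e+00, -7.74726383e-06,
        1.33097712e+00, -2.23394662e-01]), 'dq': array([ 0.00301009, -0.00233267, -0.00109724,  0.00072732,  0.00116511,
        0.00066101]), 'tau': array([ 2.86926821e-03, -4.12894034e+01, -2.60141641e+01, -1.47832243e-04,
        2.95977050e-03,  5.59000023e-05]), 'eef_pos': array([197.93795413, 486.02771247, 230.78386211]), 'ee_rot': array([-2.28967698e-04,  1.92203777e-01,  9.81354869e-01, -5.26449917e-04]), 'force': array([-0.43390459,  0.01619106,  0.13001878]), 'wrist_torque': array([-0.05209951,  0.05111266, -0.00725907]), 'grip_width': 1.000590337165396} -18.700000000000003
```

View pics/side0.png

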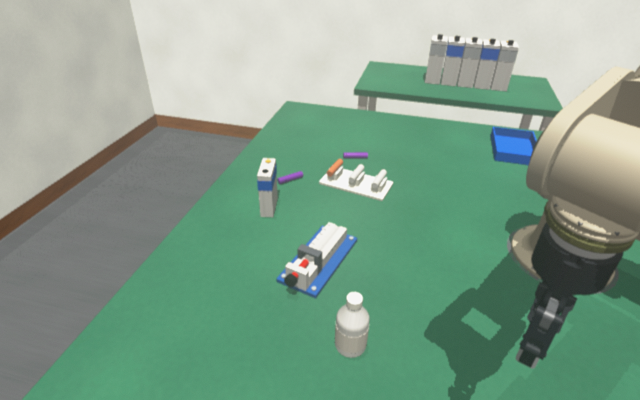

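View pics/top0.png

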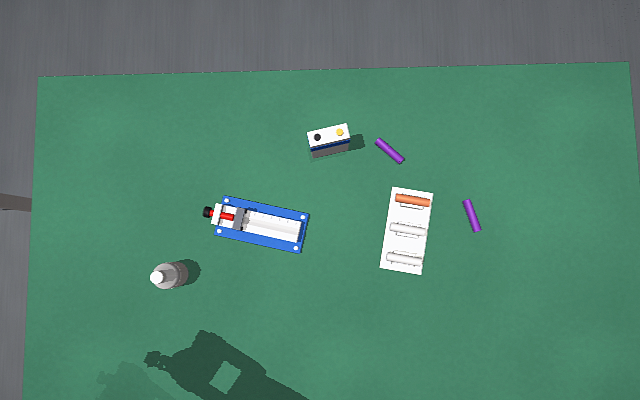

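The top view shows the copper post at about (412,200) in the far cradle of the rack. The gauge is at about (262,224), with its stop end to the left. Next I'll enlarge both.

```bash
python3 - <<'E'
import cv2
a=cv2.imread("pics/top0.png")
cv2.imwrite("pics/g.png",cv2.resize(a[185:265,195:320],None,fx=6,fy=6,interpolation=cv2.INTER_CUBIC))
cv2.imwrite("pics/r.png",cv2.resize(a[180:280,370:490],None,fx=6,fy=6,interpolation=cv2.INTER_CUBIC))
a=cv2.imread("pics/side0.png")
cv2.imwrite("pics/gs.png",cv2.resize(a[215:300,270:365],None,fx=6,fy=6,interpolation=cv2.INTER_CUBIC))
cv2.imwrite("pics/rs.png",cv2.resize(a[145:205,310:405],None,fx=8,fy=8,interpolation=cv2.INTER_CUBIC))
E
```

```text
(no output)
```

View pics/g.png

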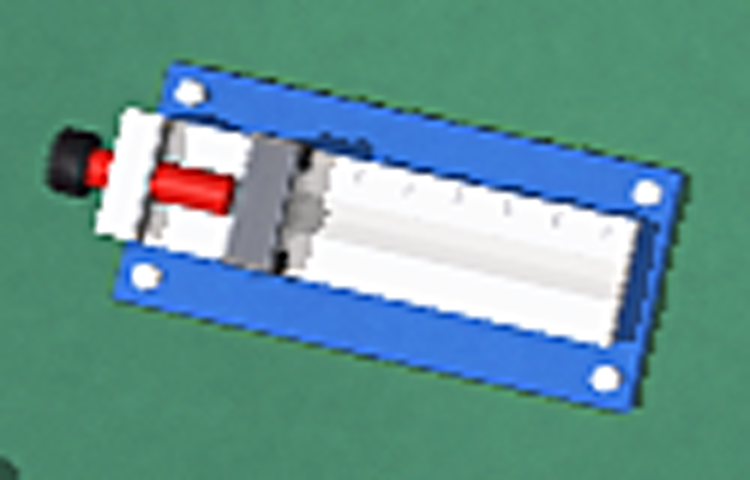

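View pics/r.png

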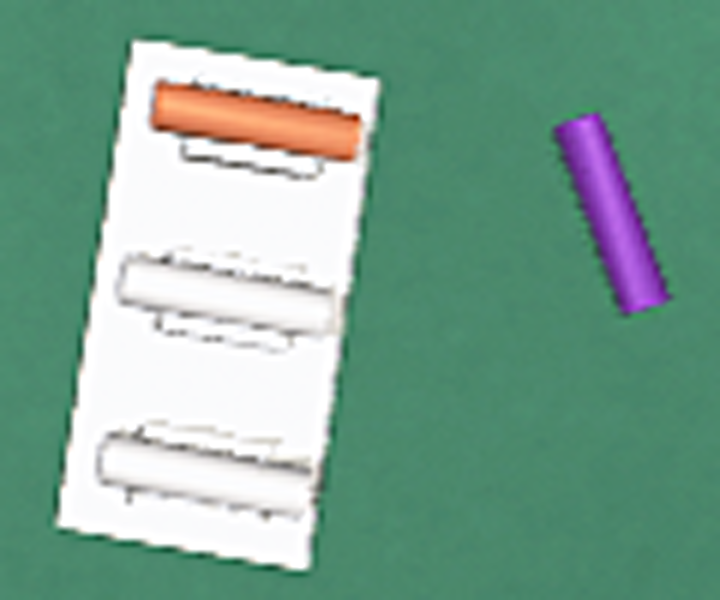

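View pics/gs.png

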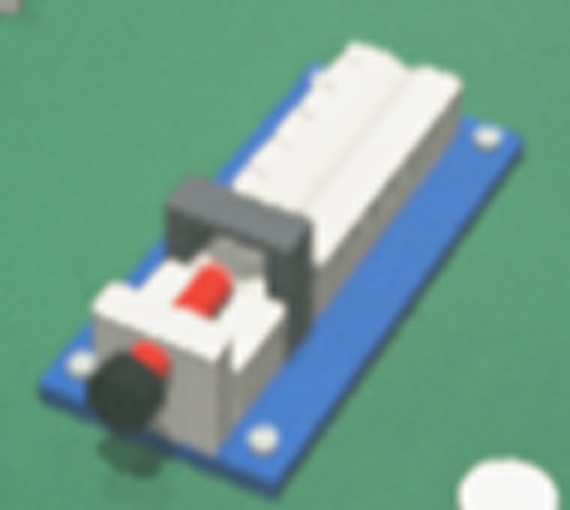

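View pics/rs.png

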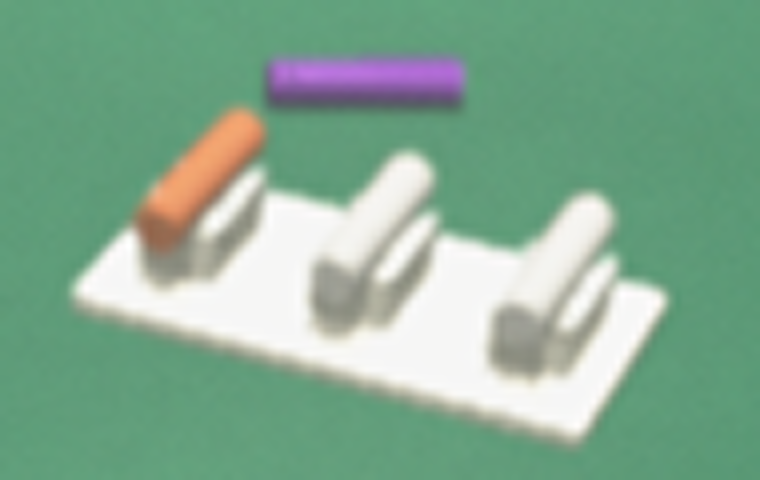

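The gauge points left with its red rod at about (152–235,188) in the crop, and the far cradle holds the copper post with corners (153,82) to (357,160) in its crop. I'll measure these and cross-check them against the side view.

```bash
cat > h.py <<'E'
import numpy as np,pickle,cv2
C={n:pickle.load(open(n+"0.pkl","rb")) for n in("side","top")}
def ray(n,uv,z):
    c=C[n];d=c["R"].T@np.linalg.solve(c["mtx"],[uv[0],uv[1],1]);o=-c["R"].T@c["t"]
    return o+d*(z-o[2])/d[2]
def proj(n,X):
    c=C[n];p=c["mtx"]@(c["R"]@np.array(X,float)+c["t"]);return p[:2]/p[2]
def crop(uv,off,s): return [(uv[0]+.5)/s-.5+off[0],(uv[1]+.5)/s-.5+off[1]]
E
python3 - <<'E'
from h import *
np.set_printoptions(precision=1,suppress=True)
G=lambda u,z:ray("top",crop(u,(195,185),6),z)
R=lambda u,z:ray("top",crop(u,(370,180),6),z)
pl=[G(u,8) for u in[(172,62),(685,175),(630,410),(115,298)]]
print("plate",*pl,"sizes",np.linalg.norm(pl[0]-pl[1]),np.linalg.norm(pl[1]-pl[2]))
m1=(pl[1]+pl[2])/2;m0=(pl[0]+pl[3])/2;print("plate mids",m1,m0,np.degrees(np.arctan2(*(m0-m1)[1::-1])))
o=[G(u,39.6) for u in[(638,220),(608,345)]];oe=(o[0]+o[1])/2;print("open end",oe,np.linalg.norm(o[0]-o[1]))
# block long edges
e=[G(u,39.6) for u in[(345,152),(638,220),(305,280),(608,345)]]
for i,j in((0,1),(2,3)):d=e[i]-e[j];print("edge ang",np.degrees(np.arctan2(d[1],d[0])))
rod=[G(u,46.5) for u in[(153,185),(233,194)]];d=rod[0]-rod[1];print("rod",*rod,np.degrees(np.arctan2(d[1],d[0])))
c=[R(u,40) for u in[(153,82),(150,128),(362,115),(357,160)]]
a=(c[0]+c[1])/2;b=(c[2]+c[3])/2;d=a-b
print("post",a,b,(a+b)/2,np.linalg.norm(d),np.degrees(np.arctan2(d[1],d[0])),np.linalg.norm(c[0]-c[1]))
k=[R(u,10) for u in[(133,40),(380,78),(310,572),(57,525)]]
rc=sum(k)/4;print("rack",rc,[np.linalg.norm(k[i]-k[(i+1)%4]) for i in range(4)])
d=k[0]-k[1]+k[3]-k[2];t=np.arctan2(d[1],d[0]);print("ang",np.degrees(t),"cradles",*[rc+s*70*np.array([np.sin(t),-np.cos(t),0]) for s in(-1,0,1)])
P=(a+b)/2
for X in(a,b,oe,rod[0],rod[1]):print(proj("side",X), [ (v-o)*s for v,o,s in zip(proj("side",X),(270,215),(6,6))],[ (v-o)*s for v,o,s in zip(proj("side",X),(310,145),(8,8))])
E
```

```text
plate [632.2 266.4   8. ] [581.9  57.3   8. ] [487.6  80.9   8. ] [536.4 289.2   8. ] sizes 215.0651092676926 97.13236897251308
plate mids [534.7  69.1   8. ] [584.3 277.8   8. ] 76.63692896087541
open end [537.7  80.8  39.6] 50.269249784487236
edge ang 75.85923101746494
edge ang 76.93085187705208
rod [579.  264.5  46.5] [574.8 232.9  46.5] 82.50571625293286
post [ 614.8 -148.    40. ] [ 600.4 -228.8   40. ] [ 607.6 -188.4   40. ] 82.09226832558801 79.8506407103704 18.25940139489951
rack [ 538.3 -177.    10. ] [np.float64(100.46361446890225), np.float64(200.07433001832024), np.float64(101.56304191546714), np.float64(197.62487813751943)]
ang 79.24064594220101 cradles [ 469.5 -164.    10. ] [ 538.3 -177.    10. ] [ 607.1 -190.1   10. ]
[328.6 173.3] [np.float64(351.74095267548057), np.float64(-249.90633303602766)] [np.float64(148.98793690064076), np.float64(226.79155595196312)]
[339.5 160.9] [np.float64(416.74034372135907), np.float64(-324.4648030466152)] [np.float64(235.65379162847876), np.float64(127.38026260451306)]
[336.8 224.6] [np.float64(400.74864996807855), np.float64(57.468411446026494)] [np.float64(214.3315332907714), np.float64(636.624548594702)]
[298.6 270.4] [np.float64(171.51778061977586), np.float64(332.5724104338424)] [np.float64(-91.30962584029885), np.float64(1003.4298805784565)]
[304.7 260.9] [np.float64(208.17128166966188), np.float64(275.3145973424124)] [np.float64(-42.43829110711749), np.float64(927.0861297898832)]
```

```bash
cat > go.py <<'E'
import sys
from rig import ctrl
import numpy as np
from scipy.spatial.transform import Rotation as Ro
def go(x,y,z,yang):
    s=ctrl.sense();q=s["ee_rot"];R=Ro.from_quat([q[1],q[2],q[3],q[0]]).as_matrix()
    a=np.radians(yang);Y=np.array([np.cos(a),np.sin(a),0]);Z=np.array([0,0,-1.]);T=np.c_[np.cross(Y,Z),Y,Z]
    rv=Ro.from_matrix(R.T@T).as_rotvec();d=R.T@(np.array([x,y,z])-s["eef_pos"])/10
    print("turn",rv.round(4),"shift cm",d.round(3),"F",s["force"].round(2),"pos",s["eef_pos"].round(1),"t",round(s["time_s"],2),"gw",round(s["grip_width"],3),"q",s["joints"].round(2))
if __name__=="__main__": go(*map(float,sys.argv[1:5]))
E
python3 go.py 607.4 -189.2 120 -10.5
```

```text
turn [-1.1000e-03  6.0000e-04  1.3672e+00] shift cm [-63.396 -47.075  11.116] F [-0.43  0.02  0.13] pos [197.9 486.  230.8] t 0.1 gw 1.001 q [ 0.96  0.31  1.5  -0.    1.33 -0.22]
```

Request:
move_arm([
  [0,0,1.367,-63.4,-47.1,0,0.5],
  [0,0,1.367,-63.4,-47.1,0,0.5],
  [0,0,1.367,-63.4,-47.1,0,0.5],
  [0,0,1.367,-63.4,-47.1,0,0.5],
  [0,0,1.367,-63.4,-47.1,0,0.5],
], grip_force=40)

```text
time_s: 0.52
eef_pos: [306.3, 306.3, 231.1]
ee_rot: [0.0, 0.487, 0.873, -0.0]
force: [0.9, -0.4, 0.4]
grip_width: 0.502
```

```bash
python3 go.py 607.4 -189.2 120 -10.5
```

```text
turn [-6.000e-04  7.000e-04  7.367e-01] shift cm [-57.971  -0.42   11.132] F [ 0.9  -0.43  0.44] pos [306.3 306.3 231.1] t 0.52 gw 0.502 q [ 0.51  0.11  1.75 -0.    1.28 -0.04]
```

Request:
move_arm([
  [0,0,0.737,-58.0,-0.4,0,0.5],
  [0,0,0.737,-58.0,-0.4,0,0.5],
  [0,0,0.737,-58.0,-0.4,0,0.5],
  [0,0,0.737,-58.0,-0.4,0,0.5],
  [0,0,0.737,-58.0,-0.4,0,0.5],
])

```text
time_s: 0.93
eef_pos: [414.6, 127.9, 231.3]
ee_rot: [0.0, 0.732, 0.681, -0.0]
force: [0.6, 0.6, -0.3]
grip_width: 0.498
```

```bash
python3 go.py 607.4 -189.2 110 -10.5
```

```text
turn [-0.0003  0.0007  0.1109] shift cm [-30.226  21.53   12.138] F [ 0.57  0.61 -0.33] pos [414.6 127.9 231.3] t 0.93 gw 0.498 q [ 0.03  0.11  1.75 -0.    1.28  0.1 ]
```

Request:
move_arm([
  [0,0,0.111,-30.2,21.5,0,0.5],
  [0,0,0.111,-30.2,21.5,0,0.5],
  [0,0,0.111,-30.2,21.5,0,0.5],
  [0,0,0.111,-30.2,21.5,3,0.5],
  [0,0,0.111,-30.2,21.5,6,0.5],
])

```text
time_s: 1.35
eef_pos: [522.2, -49.1, 216.1]
ee_rot: [0.001, 0.769, 0.639, 0.0]
force: [0.9, 0.9, 0.3]
grip_width: 0.499
```

```bash
python3 go.py 607.4 -189.2 100 -10.5
```

```text
turn [ 0.0016  0.0009 -0.0007] shift cm [-12.202  10.916  11.643] F [0.91 0.92 0.32] pos [522.2 -49.1 216.1] t 1.35 gw 0.499 q [-0.32  0.32  1.52 -0.    1.29 -0.13]
```

Request:
move_arm([
  [0,0,0,-12.2,10.9,6,0.5],
  [0,0,0,-12.2,10.9,6,0.5],
  [0,0,0,-12.2,10.9,9,0.5],
  [0,0,0,-12.2,10.9,11.6,0.5],
  [0,0,0,-12.2,10.9,11.6,0.5],
])

```text
time_s: 1.77
eef_pos: [607.8, -190.8, 98.9]
ee_rot: [0.001, 0.769, 0.639, 0.0]
force: [0.0, 0.4, 0.3]
grip_width: 0.504
```

```bash
python3 - <<'E'
from rig import capture
import cv2
for n,(y,x) in(("side",(90,270)),("top",(140,350))):
    f=capture(n)["frame"][y:y+120,x:x+150,::-1];cv2.imwrite(f"pics/{n}1.png",cv2.resize(f,None,fx=5,fy=5,interpolation=cv2.INTER_CUBIC))
E
python3 go.py 607.4 -189.2 60 -10.5
```

```text
turn [-0.0089 -0.0019 -0.0036] shift cm [0.206 0.198 3.293] F [ 0.81  0.81 -0.82] pos [ 605.3 -191.    92.9] t 1.87 gw 0.499 q [-0.49  0.68  1.3  -0.    1.17 -0.3 ]
```

View pics/side1.png

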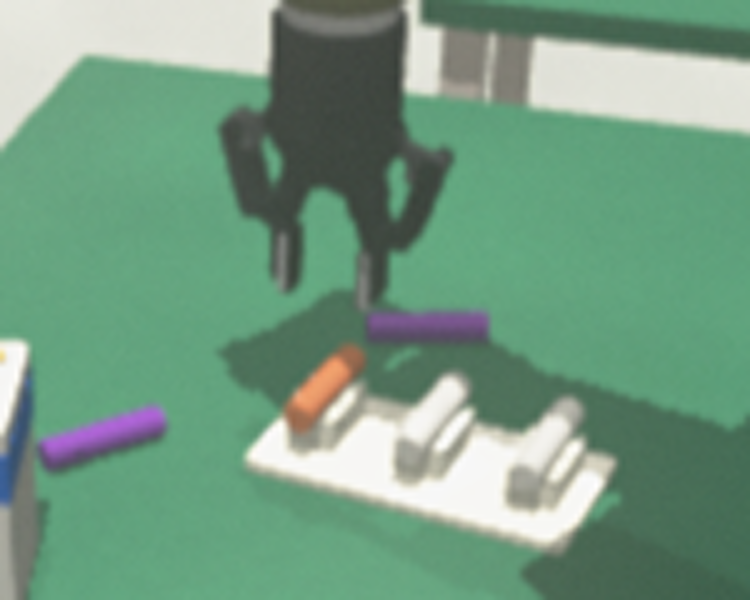

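View pics/top1.png

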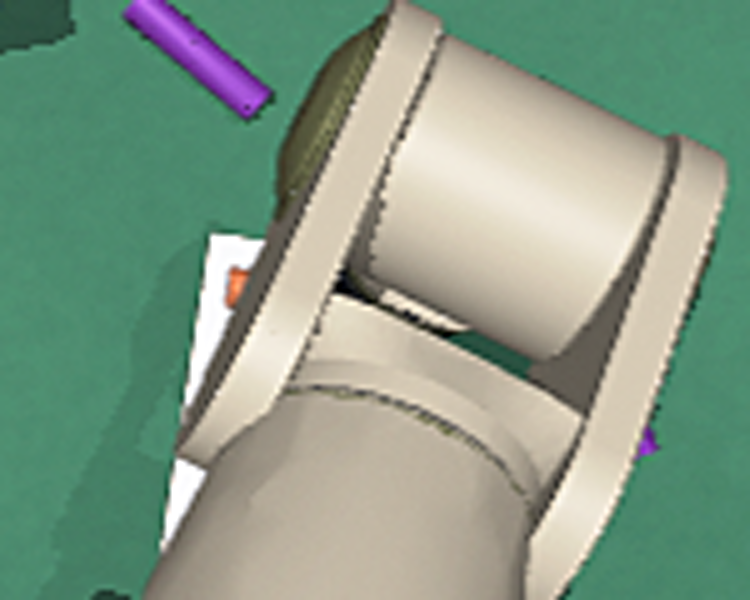

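The side view shows the open fingers above the copper post, with tips at crop (286,288) and (370,308). The top view is blocked by the arm. Next I'll compare the tip midpoint with the projected TCP.

Request:
move_arm([
  [0.0,0,0,0.2,0.2,3.3,0.5],
  [0.0,0,0,0.2,0.2,3.3,0.5],
  [0.0,0,0,0.2,0.2,3.3,0.5],
  [0.0,0,0,0.2,0.2,3.3,0.5],
])

```text
time_s: 2.2
eef_pos: [608.1, -189.1, 62.3]
ee_rot: [-0.003, 0.77, 0.638, -0.002]
force: [-0.9, 0.7, 0.1]
grip_width: 0.501
```

```bash
python3 - <<'E'
from h import *
from rig import capture,ctrl
print(proj("side",[605.3,-191,92.9]),proj("side",[607,-190.9,97]))
p=ctrl.sense()["eef_pos"]
c=capture("side")
f=c["frame"][110:190,290:390,::-1];cv2.imwrite("pics/side2.png",cv2.resize(f,None,fx=8,fy=8,interpolation=cv2.INTER_CUBIC))
u=proj("side",p);print(p,u,(u-[290,110])*8)
E
python3 go.py 607.4 -189.2 60 -10.5
```

```text
[335.77785966 151.12465546] [335.25936134 149.82448466]
[ 608.09593026 -189.09088034   62.29422403] [334.32787374 160.38164509] [354.62298991 403.05316075]
turn [-0.0053 -0.0009 -0.003 ] shift cm [-0.01  -0.09   0.271] F [0.21 0.66 0.27] pos [ 608.3 -189.3   62.7] t 2.25 gw 0.503 q [-0.48  0.72  1.31 -0.    1.11 -0.3 ]
```

View pics/side2.png

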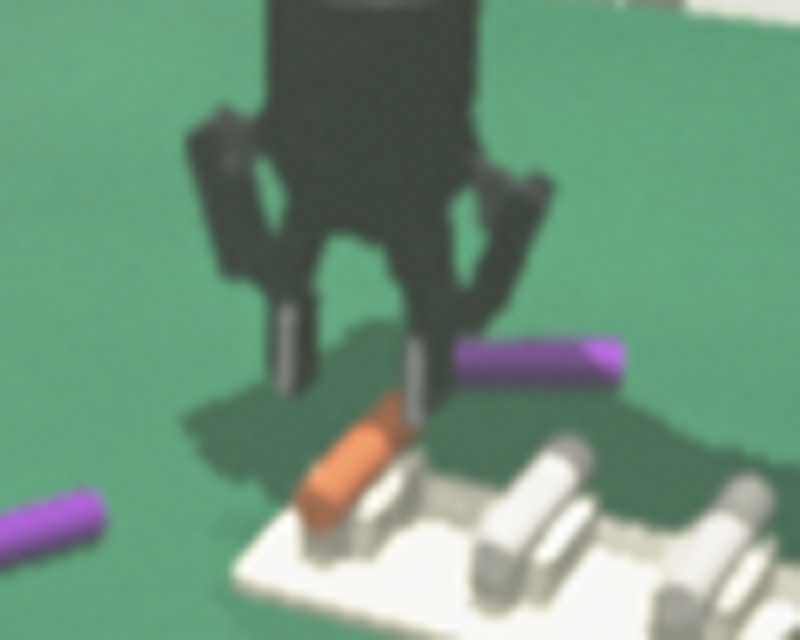

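The tip midpoint reads (357,403) and the projected TCP is (355,403), so the calibration holds. The fingers straddle the post, so I'll descend.

Request:
move_arm([
  [-0.005,0,-0.003,0,-0.1,1.2,0.5],
  [-0.005,0,-0.003,0,-0.1,2.2,0.5],
  [-0.005,0,-0.003,0,-0.1,2.5,0.5],
  [-0.005,0,-0.003,0,-0.1,2.5,0.5],
  [-0.005,0,-0.003,0,-0.1,2.5,0.5],
])

```text
time_s: 2.67
eef_pos: [607.4, -189.0, 38.3]
ee_rot: [-0.0, 0.769, 0.639, 0.0]
force: [0.2, -0.1, -0.0]
grip_width: 0.498
```

```bash
python3 go.py 607.4 -189.2 36 -10.5
```

```text
turn [ 0.0001 -0.0007  0.    ] shift cm [-0.015  0.001  0.225] F [ 0.22 -0.08 -0.04] pos [ 607.4 -189.    38.3] t 2.67 gw 0.498 q [-0.49  0.75  1.34  0.    1.06 -0.3 ]
```

Request:
move_arm([
  [0,0,0,0,0,0.22,0.5],
  [0,0,0,0,0,0.22,0.5],
  [0,0,0,0,0,0.22,0.4],
  [0,0,0,0,0,0.22,0.3],
  [0,0,0,0,0,0.22,0.25],
])

```text
time_s: 3.08
eef_pos: [607.4, -189.1, 36.2]
ee_rot: [-0.0, 0.769, 0.639, 0.0]
force: [0.3, -0.1, -0.4]
grip_width: 0.251
```

Request:
move_arm([
  [0,0,0,0,0,0,0.1],
  [0,0,0,0,0,0,0.1],
  [0,0,0,0,0,0,0.1],
  [0,0,0,0,0,0,0.1],
], grip_force=50)

```text
time_s: 3.42
eef_pos: [607.4, -189.1, 36.4]
ee_rot: [-0.0, 0.769, 0.639, 0.0]
force: [-2.1, 0.4, 3.8]
grip_width: 0.206
```

```bash
python3 go.py 607.4 -189.2 36 -10.5
```

```text
turn [ 0.0002 -0.0006  0.0001] shift cm [-0.013 -0.003  0.041] F [-2.11  0.37  3.85] pos [ 607.4 -189.1   36.4] t 3.42 gw 0.206 q [-0.49  0.75  1.34  0.    1.05 -0.3 ]
```

Request:
move_arm([
  [0,0,0,0,0,-0.5,0.1],
  [0,0,0,0,0,-1.5,0.1],
  [0,0,0,0,0,-3,0.1],
  [0,0,0,0,0,-5,0.1],
  [0,0,0,0,0,-5,0.1],
])

```text
time_s: 3.83
eef_pos: [609.1, -189.9, 90.6]
ee_rot: [0.003, 0.769, 0.639, 0.002]
force: [1.3, -0.1, -2.0]
grip_width: 0.212
```

```bash
python3 - <<'E'
from h import *
from rig import capture,ctrl
c=capture("side")
f=c["frame"][110:190,290:390,::-1];cv2.imwrite("pics/side3.png",cv2.resize(f,None,fx=8,fy=8,interpolation=cv2.INTER_CUBIC))
p=ctrl.sense()["eef_pos"];u=proj("side",p);print(p,u,(u-[290,110])*8)
E
python3 go.py 549.2 129.4 160 -13.4
```

```text
[ 608.37637991 -189.58418103   88.42957897] [334.59418163 152.54504032] [356.75345303 340.36032258]
turn [0.0042 0.0005 0.0507] shift cm [ 30.283 -11.598  -7.224] F [ 0.27 -0.23 -2.79] pos [ 608.4 -189.6   88.4] t 3.88 gw 0.211 q [-0.49  0.69  1.3   0.    1.15 -0.3 ]
```

View pics/side3.png

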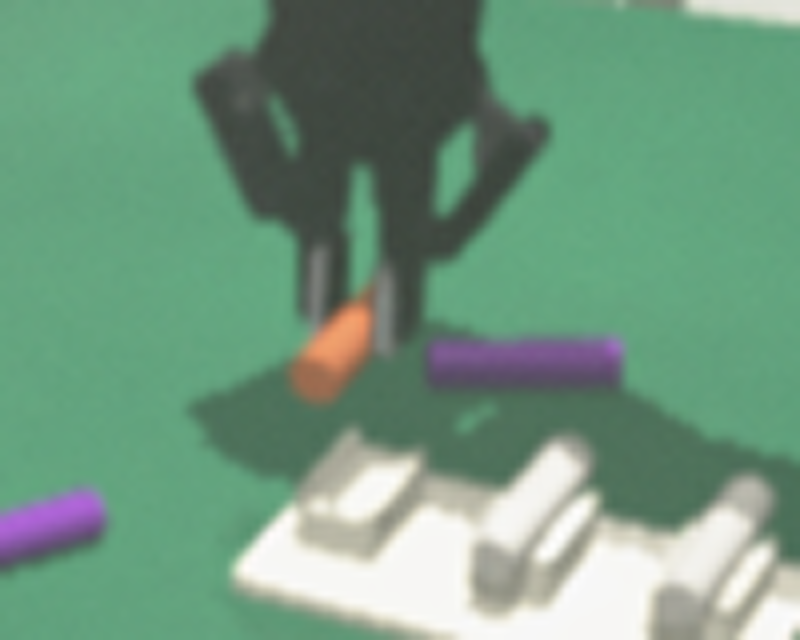

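The post is held level in the fingertips, and its cradle is empty. Now I'll carry it to the gauge.

Request:
move_arm([
  [0.004,0,0.05,2,-0.8,-3,0.1],
  [0.004,0,0.05,5,-2,-5,0.1],
  [0.004,0,0.05,9,-3.5,-6,0.1],
  [0.004,0,0.05,13,-5,-6,0.1],
  [0.004,0,0.05,16.5,-6.3,-6,0.1],
])

```text
time_s: 4.3
eef_pos: [575.4, -14.1, 147.7]
ee_rot: [0.0, 0.785, 0.62, -0.0]
force: [0.9, 0.1, -2.4]
grip_width: 0.209
```

```bash
python3 go.py 549.2 129.4 120 -13.4
```

```text
turn [0.0001 0.0003 0.0001] shift cm [13.354 -5.873  2.767] F [ 0.91  0.14 -2.45] pos [575.4 -14.1 147.7] t 4.3 gw 0.209 q [-0.23  0.5   1.46 -0.    1.19  0.01]
```

Request:
move_arm([
  [0,0,0,4,-1.8,0,0.1],
  [0,0,0,7.5,-3.3,0,0.1],
  [0,0,0,11,-4.8,0,0.1],
  [0,0,0,13.3,-5.9,1,0.1],
  [0,0,0,13.3,-5.9,2.7,0.1],
])

```text
time_s: 4.72
eef_pos: [547.8, 133.6, 120.8]
ee_rot: [0.0, 0.783, 0.622, 0.001]
force: [0.9, -0.6, -4.3]
grip_width: 0.211
```

Request:
move_arm([
  [0,0,0,0,0,2,0.1],
  [0,0,0,0,0,3,0.1],
  [0,0,0,0,0,4,0.1],
  [0,0,0,0,0,4,0.1],
])

```text
time_s: 5.05
eef_pos: [547.0, 133.1, 78.7]
ee_rot: [-0.001, 0.783, 0.621, -0.001]
force: [0.6, -0.6, -3.0]
grip_width: 0.21
```

```bash
python3 - <<'E'
from h import *
from rig import capture,ctrl
p=ctrl.sense()["eef_pos"]
for n,(x,y) in(("side",(270,190)),("top",(190,170))):
    c=capture(n)
    f=c["frame"][y:y+100,x:x+120,::-1];cv2.imwrite(f"pics/{n}4.png",cv2.resize(f,None,fx=6,fy=6,interpolation=cv2.INTER_CUBIC))
    d=np.array([.2317,.9728,0])
    for X in (p,p+[0,0,4.],p+[0,0,4.]+40*d,p+[0,0,4.]-40*d):print(n,(proj(n,X)-[x,y])*6)
E
python3 go.py 549.2 129.4 60 -13.4
```

```text
side [350.81928854 204.9886009 ]
side [351.11240644 196.81779775]
side [302.03340529 254.56845993]
side [397.30999181 142.45766239]
top [504.63475659 343.90458469]
top [503.30784355 343.40407961]
top [400.32682974 320.79204358]
top [606.63787772 366.09275172]
turn [ 0.0012 -0.0012  0.0041] shift cm [-0.344  0.182  2.093] F [-0.66 -0.11 -3.13] pos [548.2 133.1  80.9] t 5.15 gw 0.21 q [0.03 0.55 1.56 0.   1.03 0.26]
```

View pics/side4.png

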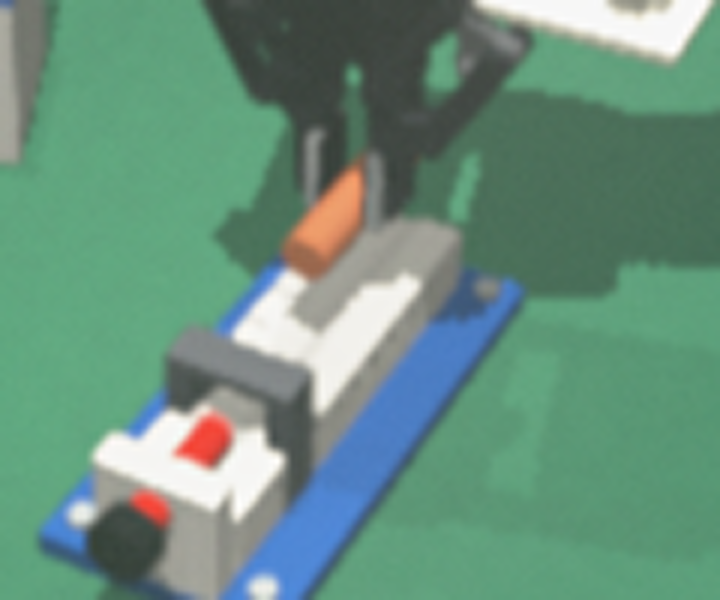

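View pics/top4.png

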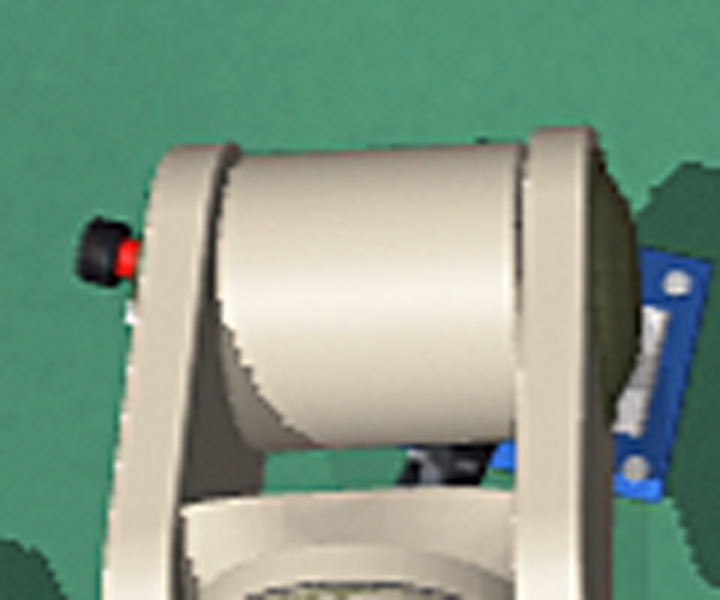

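The post's near end is at crop (306,258) and its predicted position is (302,255), so it is level and lined up with the groove. I'll lower it.

Request:
move_arm([
  [0,0,0.004,-0.3,0.2,1,0.1],
  [0,0,0.004,-0.3,0.2,2,0.1],
  [0,0,0.004,-0.3,0.2,2.6,0.1],
  [0,0,0.004,-0.3,0.2,2.6,0.1],
  [0,0,0.004,-0.3,0.2,2.6,0.1],
])

```text
time_s: 5.57
eef_pos: [549.3, 129.7, 54.6]
ee_rot: [-0.0, 0.785, 0.62, 0.001]
force: [0.9, 0.2, -2.8]
grip_width: 0.209
```

```bash
python3 go.py 549.2 129.4 44 -13.4
```

```text
turn [ 0.0005 -0.001  -0.0001] shift cm [-0.036 -0.007  1.056] F [ 0.92  0.23 -2.79] pos [549.3 129.7  54.6] t 5.57 gw 0.209 q [0.02 0.59 1.57 0.   0.97 0.26]
```

Request:
move_arm([
  [0,0,0,0,0,0.5,0.1],
  [0,0,0,0,0,0.9,0.1],
  [0,0,0,0,0,1.05,0.1],
  [0,0,0,0,0,1.05,0.1],
  [0,0,0,0,0,1.05,0.1],
])

```text
time_s: 5.98
eef_pos: [549.4, 129.8, 44.0]
ee_rot: [-0.0, 0.785, 0.62, 0.001]
force: [-0.3, 0.7, -2.6]
grip_width: 0.21
```

Request:
move_arm([
  [0,0,0,0,0,0.05,0.1],
  [0,0,0,0,0,0.05,0.1],
  [0,0,0,0,0,0.05,0.1],
])

```text
time_s: 6.23
eef_pos: [549.5, 129.8, 43.9]
ee_rot: [0.0, 0.785, 0.62, 0.001]
force: [-2.4, 0.1, 2.5]
grip_width: 0.209
```

Contact felt, with the groove pushing the post toward -x, so I'll nudge it about 1 mm that way and lower a bit further.

Request:
move_arm([
  [0,0,0,0,-0.1,0.0,0.1],
  [0,0,0,0,-0.1,0.05,0.1],
  [0,0,0,0,-0.1,0.05,0.1],
  [0,0,0,0,-0.1,0.05,0.1],
])

```text
time_s: 6.57
eef_pos: [548.4, 130.1, 43.3]
ee_rot: [-0.0, 0.785, 0.62, 0.001]
force: [0.1, 0.5, -1.0]
grip_width: 0.209
```

Request:
move_arm([
  [0,0,0,0,0,0.04,0.1],
  [0,0,0,0,0,0.04,0.1],
  [0,0,0,0,0,0.04,0.1],
])

```text
time_s: 6.82
eef_pos: [548.5, 130.1, 43.3]
ee_rot: [-0.0, 0.785, 0.62, 0.001]
force: [-2.7, -0.1, 4.9]
grip_width: 0.21
```

Request:
move_arm([
  [0,0,0,0,-0.04,0,0.22],
  [0,0,0,0,-0.04,0,0.25],
  [0,0,0,0,-0.04,0,0.3],
  [0,0,0,0,-0.04,0,0.4],
  [0,0,0,0,-0.04,0,0.5],
])

```text
time_s: 7.23
eef_pos: [548.2, 130.2, 43.3]
ee_rot: [0.0, 0.785, 0.62, 0.001]
force: [-0.1, -0.2, 0.1]
grip_width: 0.495
```

Request:
move_arm([
  [0,0,0,0,0,-0.8,0.5],
  [0,0,0,0,0,-1.8,0.5],
  [0,0,0,0,0,-3,0.5],
  [0,0,0,0,0,-4,0.5],
  [0,0,0,0,0,-4,0.5],
])

```text
time_s: 7.65
eef_pos: [549.4, 130.2, 86.1]
ee_rot: [0.001, 0.785, 0.62, 0.003]
force: [0.3, -0.2, -0.2]
grip_width: 0.499
```

```bash
python3 - <<'E'
from h import *
from rig import capture,ctrl
p=ctrl.sense()["eef_pos"]
n,x,y="side",270,190
c=capture(n)
f=c["frame"][y:y+100,x:x+120,::-1];cv2.imwrite(f"pics/{n}5.png",cv2.resize(f,None,fx=6,fy=6,interpolation=cv2.INTER_CUBIC))
d=np.array([.2317,.9728,0]);q=np.array([548.3,130.1,46.5])
for X in (q,q+40*d,q-40*d):print(n,(proj(n,X)-[x,y])*6)
E
python3 go.py 532 57 100 -13.4
```

```text
side [347.09971315 263.92921843]
side [299.08361208 322.3278733 ]
side [392.36096125 208.88110025]
turn [ 0.0039 -0.002   0.0001] shift cm [-7.504  0.06  -1.539] F [0.1  0.32 0.66] pos [548.9 130.2  84.8] t 7.7 gw 0.502 q [0.02 0.55 1.56 0.   1.03 0.26]
```

View pics/side5.png

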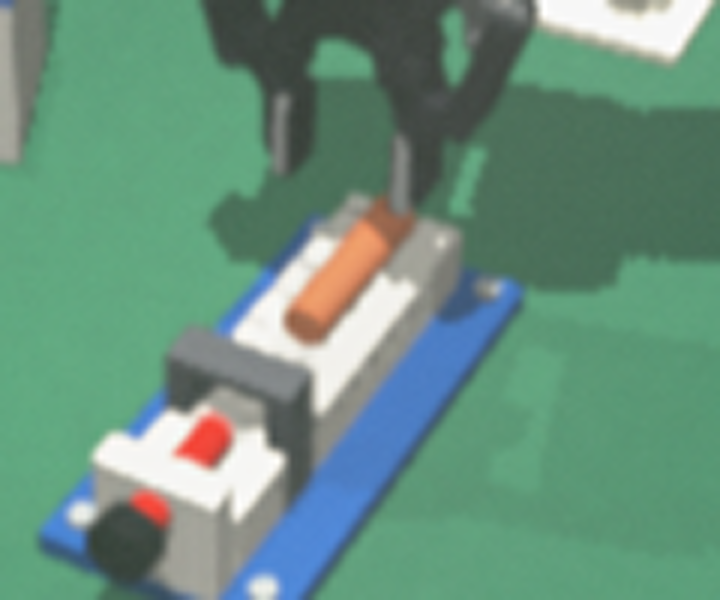

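The post lies in the groove with its near end at (306,325), about 1 px from the prediction, and clear of the bridge. Now I'll go behind it with the gripper shut.

Request:
move_arm([
  [0.003,0,0,-2.5,0.1,-0.5,0.5],
  [0.003,0,0,-4.5,0.1,-0.5,0.3],
  [0.003,0,0,-6.8,0.1,-0.5,0],
  [0.003,0,0,-6.8,0.1,-0.5,0],
  [0.003,0,0,-6.8,0.1,-0.5,0],
])

```text
time_s: 8.12
eef_pos: [533.9, 63.2, 89.4]
ee_rot: [-0.0, 0.785, 0.619, 0.001]
force: [-0.3, -0.0, 0.1]
grip_width: -0.002
```

```bash
python3 go.py 532.5 64 42.3 -13.4
```

```text
turn [ 0.0003 -0.002  -0.0016] shift cm [ 0.04  -0.153  4.707] F [-0.32 -0.02  0.13] pos [533.9  63.2  89.4] t 8.12 gw -0.002 q [-0.1   0.49  1.63  0.    1.01  0.13]
```

Request:
move_arm([
  [0,-0.002,-0.002,0,-0.15,1.5,0],
  [0,-0.002,-0.002,0,-0.15,3.2,0],
  [0,-0.002,-0.002,0,-0.15,4.4,0],
  [0,-0.002,-0.002,0,-0.15,4.7,0],
  [0,-0.002,-0.002,0,-0.15,4.7,0],
])

```text
time_s: 8.53
eef_pos: [532.0, 64.3, 41.6]
ee_rot: [-0.001, 0.784, 0.62, -0.001]
force: [0.2, 0.7, 0.1]
grip_width: -0.002
```

```bash
python3 - <<'E'
from h import *
from rig import capture,ctrl
n,x,y="side",270,190
c=capture(n)
f=c["frame"][y:y+100,x:x+120,::-1];cv2.imwrite(f"pics/{n}6.png",cv2.resize(f,None,fx=6,fy=6,interpolation=cv2.INTER_CUBIC))
E
python3 go.py 532.5 64 42.3 -13.4
```

```text
turn [ 0.0001 -0.      0.001 ] shift cm [-0.015 -0.001  0.015] F [ 0.39 -0.96 -0.04] pos [532.5  64.1  42.4] t 8.58 gw 0.002 q [-0.1   0.56  1.67  0.    0.91  0.13]
```

View pics/side6.png

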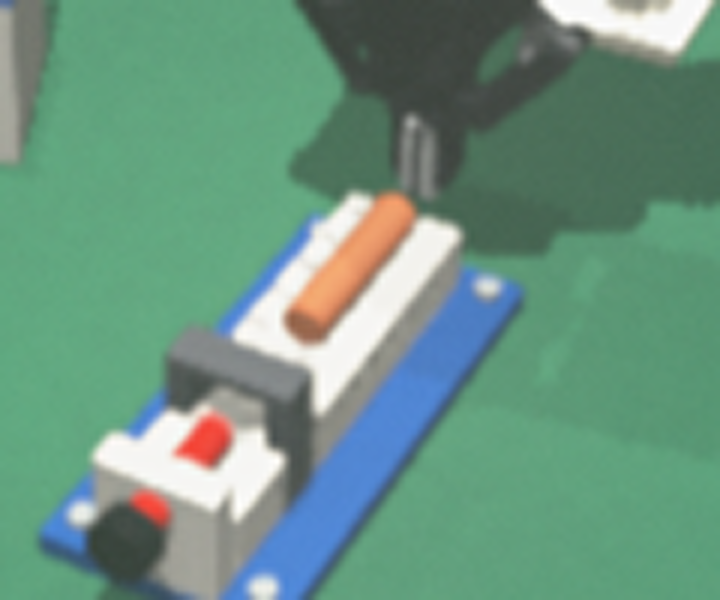

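The shut fingers stand just behind the post's rear end, in line with it. I'll push in small steps.

Request:
move_arm([
  [0,0,0,0.3,0,0,0],
  [0,0,0,0.6,0,0,0],
  [0,0,0,0.9,0,0,0],
  [0,0,0,1.2,0,0,0],
  [0,0,0,1.5,0,0,0],
])

```text
time_s: 9.0
eef_pos: [536.2, 79.2, 42.7]
ee_rot: [0.0, 0.784, 0.62, 0.0]
force: [0.6, 0.6, -0.1]
grip_width: 0.003
```

Request:
move_arm([
  [0,0,0,0.3,0,0,0],
  [0,0,0,0.6,0,0,0],
  [0,0,0,0.9,0,0,0],
  [0,0,0,1.2,0,0,0],
  [0,0,0,1.5,0,0,0],
])

```text
time_s: 9.42
eef_pos: [539.7, 93.9, 42.8]
ee_rot: [0.0, 0.784, 0.62, 0.0]
force: [-1.3, -2.8, 0.6]
grip_width: 0.001
```

```bash
python3 go.py 539.2 92.2 42.3 -13.4
```

```text
turn [0.0005 0.0001 0.0011] shift cm [-0.177 -0.012  0.047] F [-1.26 -2.77  0.62] pos [539.7  93.9  42.8] t 9.42 gw 0.001 q [-0.04  0.58  1.63 -0.    0.93  0.19]
```

Request:
move_arm([
  [0,0,0,0.3,0,0.03,0],
  [0,0,0,0.6,0,0.03,0],
  [0,0,0,0.9,0,0.03,0],
  [0,0,0,1.2,0,0.03,0],
  [0,0,0,1.5,0,0.03,0],
])

```text
time_s: 9.83
eef_pos: [543.3, 108.7, 42.6]
ee_rot: [0.0, 0.784, 0.62, 0.0]
force: [-1.4, -4.2, 2.8]
grip_width: 0.002
```

Request:
move_arm([
  [0,0,0,0.3,0,0,0],
  [0,0,0,0.6,0,0,0],
  [0,0,0,0.9,0,0,0],
  [0,0,0,1.2,0,0,0],
  [0,0,0,1.4,0,0,0],
])

```text
time_s: 10.25
eef_pos: [546.7, 122.7, 42.6]
ee_rot: [0.0, 0.784, 0.62, 0.0]
force: [-1.6, -3.3, 2.5]
grip_width: 0.003
```

```bash
python3 - <<'E'
from h import *
from rig import capture,ctrl
n,x,y="side",270,190
c=capture(n)
f=c["frame"][y:y+100,x:x+120,::-1];cv2.imwrite(f"pics/{n}7.png",cv2.resize(f,None,fx=6,fy=6,interpolation=cv2.INTER_CUBIC))
E
python3 go.py 546.2 121.2 42.3 -13.4
```

```text
turn [ 0.0009 -0.0001  0.0014] shift cm [-0.179 -0.008  0.023] F [ 0.09 -1.06  0.8 ] pos [546.7 122.9  42.5] t 10.3 gw -0.001 q [ 0.01  0.6   1.59 -0.    0.94  0.24]
```

View pics/side7.png

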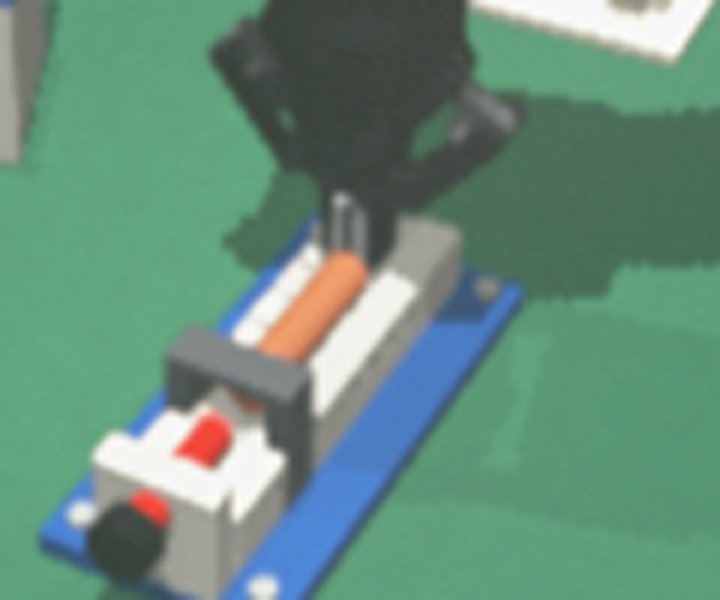

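The post is sliding straight and its front is now under the bridge. I'll continue more slowly.

Request:
move_arm([
  [0,0,0,0.2,0,0,0],
  [0,0,0,0.4,0,0,0],
  [0,0,0,0.6,0,0,0],
  [0,0,0,0.8,0,0,0],
  [0,0,0,1.0,0,0,0],
])

```text
time_s: 10.72
eef_pos: [549.1, 132.8, 42.5]
ee_rot: [0.0, 0.784, 0.62, 0.0]
force: [-0.4, -3.0, 1.5]
grip_width: 0.001
```

Request:
move_arm([
  [0,0,0,0.1,0,0,0],
  [0,0,0,0.2,0,0,0],
  [0,0,0,0.3,0,0,0],
  [0,0,0,0.4,0,0,0],
  [0,0,0,0.5,0,0,0],
])

```text
time_s: 11.13
eef_pos: [550.2, 137.7, 42.5]
ee_rot: [0.0, 0.784, 0.62, 0.0]
force: [0.4, -2.8, 1.5]
grip_width: 0.004
```

```bash
python3 - <<'E'
from h import *
from rig import capture,ctrl
n,x,y="side",270,190
c=capture(n)
f=c["frame"][y:y+100,x:x+120,::-1];cv2.imwrite(f"pics/{n}8.png",cv2.resize(f,None,fx=6,fy=6,interpolation=cv2.INTER_CUBIC))
E
python3 go.py 549.7 135.9 42.3 -13.4
```

```text
turn [ 0.001  -0.0002  0.0014] shift cm [-0.208 -0.008  0.022] F [ 0.04 -2.56  1.64] pos [550.3 137.9  42.5] t 11.18 gw 0.001 q [ 0.04  0.62  1.57 -0.    0.95  0.27]
```

View pics/side8.png

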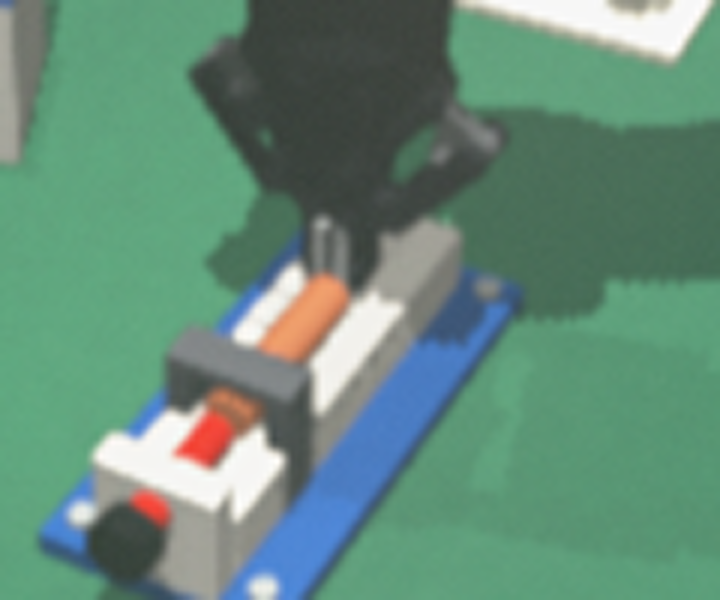

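The post's front face is at about (238,405), close to the red tip. Now half-millimetre steps.

Request:
move_arm([
  [0,0,0,0.05,0,0,0],
  [0,0,0,0.1,0,0,0],
  [0,0,0,0.15,0,0,0],
  [0,0,0,0.2,0,0,0],
])

```text
time_s: 11.52
eef_pos: [550.7, 139.9, 42.5]
ee_rot: [0.0, 0.784, 0.62, 0.0]
force: [-0.4, -2.9, 1.4]
grip_width: -0.003
```

Request:
move_arm([
  [0,0,0,0.05,0,0,0],
  [0,0,0,0.1,0,0,0],
  [0,0,0,0.15,0,0,0],
])

```text
time_s: 11.77
eef_pos: [551.1, 141.4, 42.5]
ee_rot: [0.0, 0.784, 0.62, 0.0]
force: [-0.1, -3.3, 1.9]
grip_width: -0.002
```

Request:
move_arm([
  [0,0,0,0.05,0,0,0],
  [0,0,0,0.1,0,0,0],
  [0,0,0,0.15,0,0,0],
])

```text
time_s: 12.02
eef_pos: [551.4, 142.9, 42.5]
ee_rot: [0.0, 0.784, 0.62, 0.0]
force: [-1.1, -3.2, 1.8]
grip_width: -0.004
```

Request:
move_arm([
  [0,0,0,0.05,0,0,0],
  [0,0,0,0.1,0,0,0],
  [0,0,0,0.15,0,0,0],
])

```text
time_s: 12.27
eef_pos: [551.8, 144.4, 42.5]
ee_rot: [0.0, 0.784, 0.62, 0.0]
force: [0.1, -2.2, 1.8]
grip_width: 0.001
```

Request:
move_arm([
  [0,0,0,0.05,0,0,0],
  [0,0,0,0.1,0,0,0],
  [0,0,0,0.15,0,0,0],
])

```text
time_s: 12.52
eef_pos: [552.0, 145.1, 42.5]
ee_rot: [0.001, 0.784, 0.62, -0.0]
force: [-2.2, -10.6, 3.3]
grip_width: -0.0
```

Contact: total force is 10.8 N, with about 3 N of that friction. I'll hold this push.

Request:
move_arm([
  [0,0,0,0.07,0,0,0],
  [0,0,0,0.07,0,0,0],
  [0,0,0,0.07,0,0,0],
])

```text
time_s: 12.77
eef_pos: [552.0, 145.1, 42.6]
ee_rot: [0.001, 0.784, 0.62, -0.001]
force: [-1.4, -8.1, 2.6]
grip_width: -0.002
```

Request:
move_arm([
  [0,0,0,0.09,0,0,0],
  [0,0,0,0.09,0,0,0],
  [0,0,0,0.09,0,0,0],
  [0,0,0,0.09,0,0,0],
  [0,0,0,0.09,0,0,0],
])

```text
time_s: 13.18
eef_pos: [552.0, 145.1, 42.5]
ee_rot: [0.001, 0.784, 0.621, -0.002]
force: [-1.7, -8.5, 4.6]
grip_width: -0.002
```

Request:
move_arm([
  [0,0,0,0.09,0,0,0],
  [0,0,0,0.09,0,0,0],
  [0,0,0,0.09,0,0,0],
  [0,0,0,0.09,0,0,0],
  [0,0,0,0.09,0,0,0],
])

```text
time_s: 13.6
eef_pos: [552.0, 145.1, 42.5]
ee_rot: [0.002, 0.784, 0.621, -0.003]
force: [-2.5, -8.4, 4.3]
grip_width: 0.001
```

Request:
move_arm([
  [0,0,0,0.11,0,0,0],
  [0,0,0,0.11,0,0,0],
  [0,0,0,0.11,0,0,0],
  [0,0,0,0.11,0,0,0],
  [0,0,0,0.11,0,0,0],
])

```text
time_s: 14.02
eef_pos: [552.0, 145.1, 42.6]
ee_rot: [0.002, 0.784, 0.621, -0.004]
force: [-2.9, -10.5, 3.7]
grip_width: -0.001
```

Request:
move_arm([
  [0,0,0,0.11,0,0,0],
  [0,0,0,0.11,0,0,0],
  [0,0,0,0.11,0,0,0],
  [0,0,0,0.11,0,0,0],
  [0,0,0,0.11,0,0,0],
])

```text
time_s: 14.43
eef_pos: [552.0, 145.1, 42.6]
ee_rot: [0.002, 0.784, 0.621, -0.005]
force: [-2.1, -11.4, 3.9]
grip_width: -0.0
```

Held at 10–11.5 N total for about 0.8 s, which is about 8 N on the stop. I'll withdraw straight back, then up.

Request:
move_arm([
  [0,0,0,-0.1,0,0,0],
  [0,0,0,-0.4,0,0,0],
  [0,0,0,-1,0,0,0],
  [0,0,0,-2,0,0,0],
  [0,0,0,-2.5,0,-0.3,0],
])

```text
time_s: 14.85
eef_pos: [545.6, 119.7, 45.4]
ee_rot: [0.002, 0.784, 0.621, -0.005]
force: [-0.7, 0.1, 0.1]
grip_width: -0.0
```

Request:
move_arm([
  [0,0,0,-1,0,-2,0],
  [0,0,0,-3,0,-5,0],
  [0,0,0,-6,0,-8,0],
  [0,0,0,-9,0,-11,0],
  [0,0,0,-12,0,-13,0],
])

```text
time_s: 15.27
eef_pos: [518.6, 2.8, 179.5]
ee_rot: [0.003, 0.784, 0.621, -0.004]
force: [0.4, -0.6, 0.4]
grip_width: -0.002
```

```bash
python3 - <<'E'
from h import *
from rig import capture,ctrl
for n,x,y in(("side",270,190),("top",190,170)):
    c=capture(n)["frame"][:,:,::-1];cv2.imwrite(f"pics/{n}9f.png",c)
    cv2.imwrite(f"pics/{n}9.png",cv2.resize(c[y:y+100,x:x+120],None,fx=6,fy=6,interpolation=cv2.INTER_CUBIC))
E
python3 go.py 549.7 135.9 42.3 -13.4
```

```text
turn [ 0.0035  0.0112 -0.0021] shift cm [14.034 -0.287 13.672] F [-0.04  0.28  0.24] pos [5.196e+02 4.000e-01 1.806e+02] t 15.37 gw 0.0 q [-0.22  0.35  1.59 -0.01  1.2   0.02]
```

View pics/side9.png

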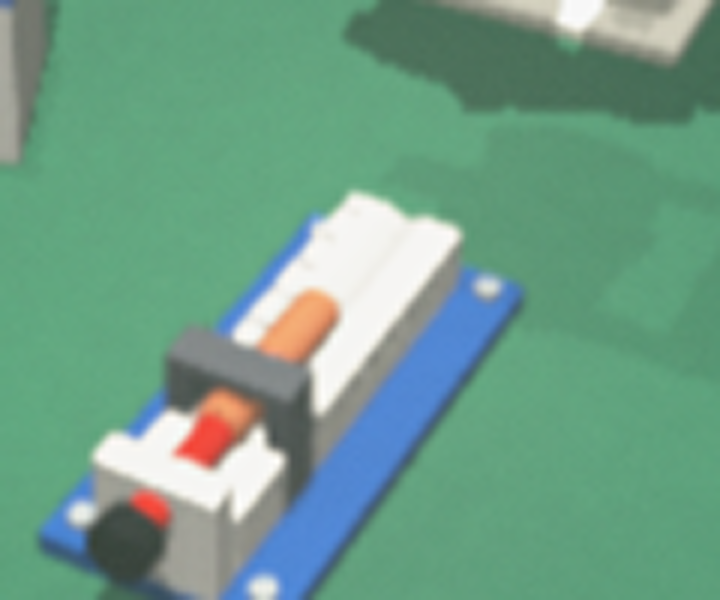

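View pics/top9f.png

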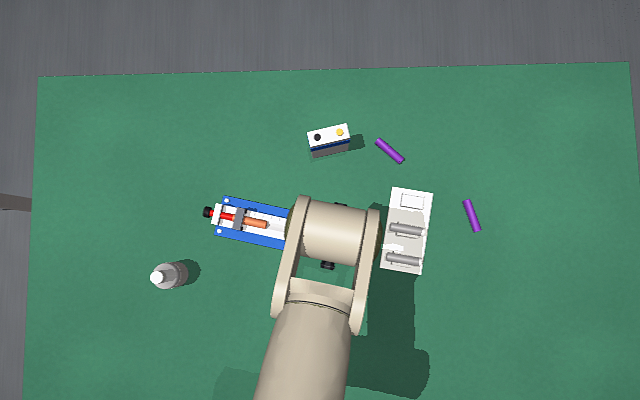

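View pics/side9f.png

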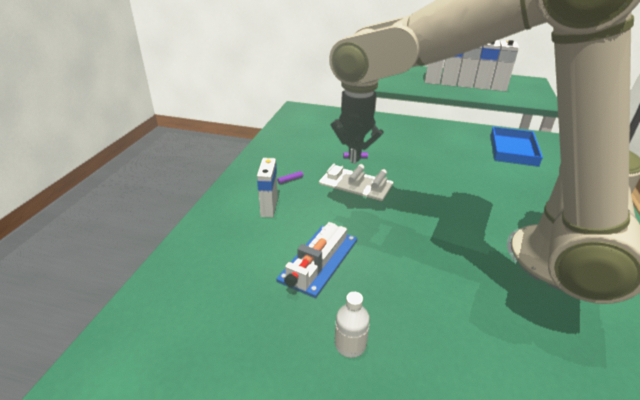

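The post lies in the groove under the bridge and meets the red rod at crop (217,410). The aluminium posts, cell and bottle haven't moved. I'll let the arm settle, then hand the job in.

Request:
move_arm([
  [0,0,0,0,0,0,0],
  [0,0,0,0,0,0,0],
  [0,0,0,0,0,0,0],
])

```text
time_s: 15.62
eef_pos: [519.3, 1.0, 179.9]
ee_rot: [0.004, 0.785, 0.619, -0.004]
force: [0.4, 0.9, -0.4]
grip_width: -0.003
```

```bash
python3 -c "
from rig import job
print(job.finish_job())"
```

```text
the job is handed in; nothing more can be done
None
```

I seated the copper post against the red stop and handed the job in at about 15.6 s; the hand-in reports no verdict.

- **Placing:** I took the post from the far cradle and let go of it in the groove at about gauge x = -50 mm, short of the bridge.
- **Pushing:** With the gripper shut, I pushed it along the groove against about 3 N of friction until the force jumped at the stop.
- **Seating:** I held the push for about 1.9 s, at 8–9 N on the wrist and then 10.5–11.5 N. Less friction, that is about 5–9 N on the stop. This force is worked out, not measured directly. The highest wrist reading I saw along the push was about 11.6 N.
- **Last pictures:** They show the post in the groove under the bridge, touching the red rod. The arm is clear of everything, and the aluminium posts, cell and bottle look unmoved.

Two readings were slightly off. The groove line was about 1 mm from the camera estimate, which I corrected by feel when placing the post. The grip opening read 17.5 mm on the 20 mm post, but the hold was firm. None of my checks failed.

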